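# Fit the filter cassettes and set the damper of a downdraft box

## Task

Get the bench extraction box ready for the dissection class. First shut the damper by turning its handle fully clockwise to its stop; then fit every filter cassette lying on the worktop into a bay of its own width, tilting it so that its near edge goes under the bay's overhanging lip and then levelling it until it lies flat and fully home (bays with no cassette stay empty). Last, open the damper until its handle points at the setting tab, and leave the jar, the timer and the tape roll where they stand.

Things in the scene. Friction and masses are not known exactly. Their poses are not given: they have to be found in the camera images.
- cassette_wide_center (a point): wide filter cassette: grey plate 80 (its x) x 95 (its y) x 10 mm thick, two paper fields on top, and along its middle an upright grip rib 14 mm thick (x), 50 mm long (y), its top 55 mm above the plate's underside. 160 g; the same after a half turn about z. Point: its centre, 27.5 mm above the underside, z up. May be absent.
- cassette_narrow_1_center (a point): narrow filter cassette: grey plate 80 (its x) x 65 (its y) x 10 mm thick, two paper fields on top, and along its middle an upright grip rib 14 mm thick (x), 50 mm long (y), its top 55 mm above the plate's underside. 160 g; the same after a half turn about z. Point: its centre, 27.5 mm above the underside, z up. May be absent.
- cassette_narrow_2_center (a point): narrow (same as the other) filter cassette: grey plate 80 (its x) x 65 (its y) x 10 mm thick, two paper fields on top, and along its middle an upright grip rib 14 mm thick (x), 50 mm long (y), its top 55 mm above the plate's underside. 160 g; the same after a half turn about z. Point: its centre, 27.5 mm above the underside, z up. May be absent.
- bay_wide_seat (a point): wide bay, fixed: aluminium pocket 85 mm long (its x, away from the robot) x 101 mm wide (y), for a cassette of 80 x 95 mm. Point: centre of the pocket's floor, 36 mm above the worktop, z up. The lip is on its near (-x) side and hides the pocket's first 12 mm (x = -42.5 to -30.5 mm)
- bay_narrow_1_seat (a point): narrow bay, fixed: aluminium pocket 85 mm long (its x, away from the robot) x 71 mm wide (y), for a cassette of 80 x 65 mm. Point: centre of the pocket's floor, 36 mm above the worktop, z up. The lip is on its near (-x) side and hides the pocket's first 12 mm (x = -42.5 to -30.5 mm)
- bay_narrow_2_seat (a point): narrow bay, fixed: aluminium pocket 85 mm long (its x, away from the robot) x 71 mm wide (y), for a cassette of 80 x 65 mm. Point: centre of the pocket's floor, 36 mm above the worktop, z up. The lip is on its near (-x) side and hides the pocket's first 12 mm (x = -42.5 to -30.5 mm)
- box: fixed grey extraction box 150 x 372 x 30 mm; origin centre of underside, x away from the robot. On it the three bays, 118 mm apart along y, in any order. Each bay's lip: underside 15 mm, top 19 mm above the pocket floor, outer edge at bay x = -52.5 mm. Far and side walls are 10 mm high, 8 and 7 mm thick. The opening (73 mm) is shorter than a cassette: enter tilted 15 to 20 degrees
- damper (a joint): angle of the damper handle, rad: 0 = shut (clockwise stop, seen from above), grows anticlockwise to 1.57 fully open; stiff (about 0.12 N m), stays where it is left
- damper_axis (a point): point on the vertical axis of the damper, 38 mm above the worktop, at the level of the lever's underside; its x axis points where the handle points when shut. The damper is a round housing (80 mm, 32 mm high) on a steel flange 104 mm square
- damper_handle (a point): grip point of the damper's dark steel lever: 55 mm out from the axis, x pointing outward along the lever. The lever is a bar 12 mm wide whose outer end is 82 mm from the axis, 41 to 67 mm above the worktop; the point lies at 54 mm
- setting_tab (a point): upright aluminium tab on an arm of the setting ring under the lever, 95 mm from the damper's axis, its top (this point) 66 mm above the worktop; x points outward from the axis. It is fixed for the run and marks the wanted handle direction, 0.5 to 1.3 rad anticlockwise of shut
- jar: white specimen jar with lid, 56 mm wide, 72 mm tall, loose; origin at the centre of its underside. A bystander
- timer: small bench timer, 55 x 66 x 34 mm, loose; origin at the centre of its underside. A bystander
- tape: roll of tape, 104 mm across, 25 mm high, loose; origin at the centre of its underside. A bystander
- cassette_wide: the cassette wide itself; origin at the centre of its underside
- cassette_narrow_1: the cassette narrow 1 itself; origin at the centre of its underside
- cassette_narrow_2: the cassette narrow 2 itself; origin at the centre of its underside

How it is judged (in metres and radians):
On the way, in this order (a step that is already met when the one before it is completed fails the run):
1. the damper is shut (value of joint damper below 0.09 rad), for 0.2 s.
2. every cassette lies flat and fully home under the lip of a bay of its own width, the damper still shut (x of cassette_wide_center in the frame of bay_wide_seat between -0.007 and 0.007 m and y of cassette_wide_center in the frame of bay_wide_seat between -0.007 and 0.007 m and z of cassette_wide_center in the frame of bay_wide_seat between 0.0245 and 0.0305 m and angle between cassette_wide_center's own z axis and vertical below 0.05 rad and ((x of cassette_narrow_1_center in the frame of bay_narrow_1_seat between -0.007 and 0.007 m and y of cassette_narrow_1_center in the frame of bay_narrow_1_seat between -0.007 and 0.007 m and z of cassette_narrow_1_center in the frame of bay_narrow_1_seat between 0.0245 and 0.0305 m and angle between cassette_narrow_1_center's own z axis and vertical below 0.05 rad) or (x of cassette_narrow_1_center in the frame of bay_narrow_2_seat between -0.007 and 0.007 m and y of cassette_narrow_1_center in the frame of bay_narrow_2_seat between -0.007 and 0.007 m and z of cassette_narrow_1_center in the frame of bay_narrow_2_seat between 0.0245 and 0.0305 m and angle between cassette_narrow_1_center's own z axis and vertical below 0.05 rad)) and ((x of cassette_narrow_2_center in the frame of bay_narrow_1_seat between -0.007 and 0.007 m and y of cassette_narrow_2_center in the frame of bay_narrow_1_seat between -0.007 and 0.007 m and z of cassette_narrow_2_center in the frame of bay_narrow_1_seat between 0.0245 and 0.0305 m and angle between cassette_narrow_2_center's own z axis and vertical below 0.05 rad) or (x of cassette_narrow_2_center in the frame of bay_narrow_2_seat between -0.007 and 0.007 m and y of cassette_narrow_2_center in the frame of bay_narrow_2_seat between -0.007 and 0.007 m and z of cassette_narrow_2_center in the frame of bay_narrow_2_seat between 0.0245 and 0.0305 m and angle between cassette_narrow_2_center's own z axis and vertical below 0.05 rad)) and value of joint damper below 0.12 rad), for 0.3 s.
3. the damper handle points at the setting tab (angle between the x axis of damper_handle and the x axis of setting_tab, either way round below 0.12 rad), for 0.2 s.
At the end, for the whole second after the job is handed in: Every cassette present lies in a bay of its own width: centre within 7 mm of the bay's centre in x and y, underside within 3 mm of the pocket floor, tilt under 0.05 rad, at rest; the damper handle is within 0.12 rad of the setting tab's direction and at rest (x of cassette_wide_center in the frame of bay_wide_seat between -0.007 and 0.007 m and y of cassette_wide_center in the frame of bay_wide_seat between -0.007 and 0.007 m and z of cassette_wide_center in the frame of bay_wide_seat between 0.0245 and 0.0305 m and angle between cassette_wide_center's own z axis and vertical below 0.05 rad and ((x of cassette_narrow_1_center in the frame of bay_narrow_1_seat between -0.007 and 0.007 m and y of cassette_narrow_1_center in the frame of bay_narrow_1_seat between -0.007 and 0.007 m and z of cassette_narrow_1_center in the frame of bay_narrow_1_seat between 0.0245 and 0.0305 m and angle between cassette_narrow_1_center's own z axis and vertical below 0.05 rad) or (x of cassette_narrow_1_center in the frame of bay_narrow_2_seat between -0.007 and 0.007 m and y of cassette_narrow_1_center in the frame of bay_narrow_2_seat between -0.007 and 0.007 m and z of cassette_narrow_1_center in the frame of bay_narrow_2_seat between 0.0245 and 0.0305 m and angle between cassette_narrow_1_center's own z axis and vertical below 0.05 rad)) and ((x of cassette_narrow_2_center in the frame of bay_narrow_1_seat between -0.007 and 0.007 m and y of cassette_narrow_2_center in the frame of bay_narrow_1_seat between -0.007 and 0.007 m and z of cassette_narrow_2_center in the frame of bay_narrow_1_seat between 0.0245 and 0.0305 m and angle between cassette_narrow_2_center's own z axis and vertical below 0.05 rad) or (x of cassette_narrow_2_center in the frame of bay_narrow_2_seat between -0.007 and 0.007 m and y of cassette_narrow_2_center in the frame of bay_narrow_2_seat between -0.007 and 0.007 m and z of cassette_narrow_2_center in the frame of bay_narrow_2_seat between 0.0245 and 0.0305 m and angle between cassette_narrow_2_center's own z axis and vertical below 0.05 rad)) and angle between the x axis of damper_handle and the x axis of setting_tab, either way round below 0.12 rad and linear speed of each of cassette_wide, cassette_narrow_1, cassette_narrow_2 below 0.02 m/s and velocity of joint damper between -0.05 and 0.05 rad/s); the robot touches nothing.
It fails at once if the jar is pushed more than 40 mm or tipped over (distance of jar from where it was at the start of the episode above 0.04 m or angle between jar's own z axis and vertical above 0.7 rad).
It fails at once if the timer is pushed more than 40 mm or tipped over (distance of timer from where it was at the start of the episode above 0.04 m or angle between timer's own z axis and vertical above 0.7 rad).
It fails at once if the tape is pushed more than 40 mm or tipped over (distance of tape from where it was at the start of the episode above 0.04 m or angle between tape's own z axis and vertical above 0.7 rad).
Of cassette_wide, cassette_narrow_1, cassette_narrow_2 only 2 to 3 are there at a start; the rules pass over those that are not, and their reading is None.
At some moment in a run one of cassette_wide, cassette_narrow_1, cassette_narrow_2 may be knocked a few centimetres aside while the robot is not near it.
It also fails if it takes over 210 s, if anything falls off the work surface, if the arm or the gripper's body presses on something with over 40 N, if the wrist force passes 120 N, or if a joint passes its speed limit or range.

## Robot

A 6-joint arm with a two-finger parallel gripper is mounted at the origin on a cart in front of the work surface, level with it; the furniture and walls round the work are solid. World frame = base frame: x ahead of the robot, y to its left, z up, the work surface at z = 0. Lengths are in mm, angles in rad, forces in N, time in s.
With the tool pointing down it reaches from about 275 to 750 mm from the base axis. Payload 10.2 kg.
Tool frame: the origin (TCP) lies at the very end of the fingers, on their centre line; the grasp point (between the pads) lies 19 mm behind it (ctrl.hold_point_z is the distance from the TCP to the grasp point, in mm); z points along the fingers, y is the direction in which the jaws open and shut (so a half turn about z gives the same grasp; the last joint's range is limited). The gripper opens to 85 mm and grips with 20 to 120 N. Pads are 22 mm wide; open, the fingers measure 114 mm over their backs; the gripper's body (76 mm by 85 mm) begins 54 mm behind the grasp point. The pads swing forward as they close: fully open they stand 13 mm farther back than shut.
Start: joints at [-1.345, 0.313, 1.498, -0, 1.331, -0.223], TCP at [227.778, -473.02, 203.894] pointing down, gripper open.
Joint ranges: [-2.94, 2.94], [-0.97, 2.17], [0.19, 2.56], [-1.23, 4.37], [0.02, 3.11], [-2.88, 2.88]. Speed limits (rad/s): [2.39, 2.39, 3.01, 3.14, 3.14, 3.14].

## Interface

Orientations are given as a unit quaternion [w, x, y, z].
In Python, from rig import readout, cams, workorder, spotter, ctrl gives the robot as it stands.
- The arm moves only by the tool step_arm, never from a script. Its argument "plan" is text: rows parted by semicolons, each of 5 numbers parted by spaces: the shift along the tool's x, y, z in cm, then the turn about the tool's z in degrees, then the opening in per cent of the stroke, from 0 (shut) to 100 (fully open). In form: x y z twist gripper; .... A call has 1 to 10 rows; each row is the pose to reach, as a shift and turn from the pose commanded when the call began, along the tool's axes at that moment; what a row does not reach only later rows make up. A row lasts 1/10 s, in which the tool goes at most 50 mm and 8.59 degrees, less where a joint would pass 70% of its speed; a pose out of reach is approached as far as the arm can. A call with a gripper value outside its range is refused whole. The fingers move at their own pace and stop on an object; "grip_force" is the grip in N (left out, the last holds). Time passes only in rows, so rows that repeat a pose let the fingers close. It gives the time, the measured TCP pose, the force and the opening at its end, in the units of the state.
- readout.sense(): the state, without advancing time (a new reading comes with each control period).
- cams.capture(name): name is "scene" or "top" or "wrist"; returns (picture, depth): 480x640x3 uint8, red, green, blue; 480x640 float32, mm along the optical axis (not along the pixel's ray), 0 where there is no reading.
- cams.camera_info(name): a dict with "vfov" (degrees; the focal length in pixels is half the picture's height over the tangent of half this angle, whatever the lens; pixels are square), "cx", "cy" (the principal point, pixels), "rvec" (rotation vector, rad) and "tvec" (3), from world to camera coordinates, as OpenCV has them. Camera axes: x right, y down, z forward; pixel columns grow to the right and rows downward; lengths in mm; the calibration is good to about 2 mm. The wrist camera is an equidistant fisheye: a pixel r from the principal point sees the ray r / f radians off the axis. A picture is of the moment at which its call begins: read the wrist's pose just before it. camera_info takes no time and is no camera call; for the wrist camera it gives the pose at the moment of the call.
- workorder.finish_job(): hands the job in, once; it reports no verdict.
Trained networks look in the newest picture that a camera, given by its name, has taken for a name from the list of things; names that differ only in an ending like _2 or _b are one class to them, and where a whole thing is asked for, a point or a joint stands for the part that bears it (a point fixed in the world has none). Each returns a list of dicts, best first, with "conf" (0 to 1); they miss things now and then, are a little off and sometimes report something else, mostly with a low value. They report only what shows in the picture. A call takes as long as a camera call.
- spotter.regions_of(camera, target): "pixels" (480x640 bool, what is visible of it) and "extent" ([centre column, centre row, width, height] in pixels, round what is visible of it).
The state is a dict: "time_s": time; "joints": joint angles; "dq": joint speeds; "tau": joint torques, N m; "eef_pos": TCP position; "ee_rot": TCP orientation; "force": force on the tool from outside, world axes, zero at the start; "wrist_torque": the same for the moment, N m; "grip_width": opening from 0.0 (shut) to 1.0 (fully open).
Only numpy, scipy, OpenCV 4.12 (cv2) and the standard library are available. Lean on these libraries where they do the work, as an engineer would, in place of code of your own. Each camera call takes 0.05 s, during which the arm holds its last target. There are 200 camera calls.

## Working session

There is one attempt and no reset: what is moved stays moved. The work goes in short steps, Python scripts to look and compute and a tool call to move; the robot and the scene stay as the last step left them, time stands still between calls to the robot, and variables do not carry over. Pictures are saved under pics/ and viewed, about 12 in all and at most 16, crops included, and the job is handed in when it is done.

Besides the shell and the picture viewer there is one more tool, called by a JSON object that holds its "fn" and its "kwargs", one argument or row to a line. step_arm: Moves the arm, as the interface text tells. Its arguments: {"type":"object","properties":{"plan":{"type":"string"},"grip_force":{"type":"number"}},"required":["plan"]}

```bash
mkdir -p pics
cat > h.py <<'E'
import numpy as np, cv2
from scipy.spatial.transform import Rotation as R
from rig import readout, cams, workorder, spotter, ctrl
def info(n):
    i=cams.camera_info(n); f=240/np.tan(np.radians(i['vfov'])/2)
    return f,i['cx'],i['cy'],R.from_rotvec(np.ravel(i['rvec'])).as_matrix(),np.ravel(i['tvec'])
def cloud(n,depth,I=None):
    f,cx,cy,M,t=I or info(n)
    v,u=np.mgrid[0:480,0:640].astype(float); a=(u-cx)/f; b=(v-cy)/f
    if n=='wrist':
        r=np.hypot(a,b)+1e-9; s=np.tan(np.minimum(r,1.5))/r; a=a*s; b=b*s
    P=np.stack([a*depth,b*depth,depth],-1)
    W=(P-t)@M; W[depth<=0]=np.nan
    return W
def shot(n,name=None):
    I=info(n); p,d=cams.capture(n)
    if name: cv2.imwrite(f'pics/{name}.png',p[...,::-1])
    return p,cloud(n,d,I)
def tool():
    s=readout.sense(); w=s['ee_rot']; M=R.from_quat([w[1],w[2],w[3],w[0]]).as_matrix()
    return np.array(s['eef_pos']),M,s
def rel(world):  # shift in cm in tool axes to bring TCP to world point
    p,M,_=tool(); return np.round(M.T@(np.array(world)-p)/10,2)
def jaw():  # yaw of the tool y axis, deg
    _,M,_=tool(); return np.degrees(np.arctan2(M[1,1],M[0,1]))
E
python3 - <<'E'
from h import *
p,M,s=tool(); print(p.round(1),M.round(3).tolist(),s['time_s'],ctrl.hold_point_z)
for n in ('top','scene'):
    I=info(n); print(n,'cam at',(-I[3].T@I[4]).round(0))
    P,W=shot(n,n+'1'); np.save(n+'1.npy',W)
    if n=='top':
      for t in ['cassette_wide','cassette_narrow_1','jar','timer','tape','damper_handle','setting_tab','box','damper']:
        try:
          for r in spotter.regions_of(n,t)[:3]:
            m=r['pixels']; w=W[m]; w=w[~np.isnan(w[:,0])]
            print(t,round(r['conf'],2),np.round(r['extent']),np.median(w,0).round(0),w.min(0).round(0),w.max(0).round(0))
        except Exception as e: print(t,e)
E
```

```text
[ 227.7 -472.7  203.3] [[0.901, 0.434, -0.0], [0.434, -0.901, 0.001], [0.0, -0.001, -1.0]] 0.0 18.700000000000003
top cam at [ 326.  -43. 1731.]
cassette_wide 0.73 [393. 262.  38.  34.] [ 422. -219.   10.] [ 378. -273.  -11.] [ 469. -168.   62.]
cassette_narrow_1 0.65 [208. 280.  27.  29.] [398. 305.  10.] [360. 272. -10.] [440. 349.  66.]
cassette_narrow_1 0.62 [264. 264.  26.  33.] [431. 149.  10.] [389. 116.  -4.] [476. 186.  62.]
jar 0.74 [163. 232.  22.  23.] [527. 426.  70.] [501. 405.  -6.] [558. 482.  83.]
timer 0.68 [203. 314.  28.  18.] [294. 319.  23.] [268. 289.  -3.] [323. 356.  42.]
tape 0.67 [442. 316.  38.  38.] [ 273. -357.   22.] [ 223. -400.  -11.] [ 327. -300.   34.]
damper_handle 0.58 [392. 261.  34.  36.] [ 421. -219.   10.] [ 378. -272.   -9.] [ 468. -168.   62.]
damper_handle 0.51 [467. 223.  37.  18.] [ 517. -409.   64.] [ 499. -479.   -3.] [ 547. -375.   79.]
damper_handle 0.22 [211. 278.  27.  29.] [400. 304.  10.] [362. 271.  -8.] [442. 341.  66.]
setting_tab 0.74 [464. 224.  54.  30.] [ 522. -387.   34.] [ 484. -477.   21.] [ 570. -346.   61.]
setting_tab 0.6 [294. 192. 138.  62.] [618.  18.  29.] [ 542. -138.   -6.] [735. 245.  61.]
setting_tab 0.29 [253. 185.  45.  41.] [651. 171.  39.] [593. 111.  22.] [708. 233.  68.]
box 0.97 [296. 192. 134.  63.] [609.   8.  29.] [ 543. -135.   -9.] [728. 242.  54.]
damper 0.57 [469. 224.  36.  18.] [ 517. -406.   65.] [ 499. -467.   39.] [ 540. -375.   79.]
damper 0.36 [464. 225.  52.  32.] [ 517. -389.   34.] [ 481. -477.   21.] [ 570. -345.   72.]
scene cam at [-398. -844. 1014.]
```

Run:
```python
import cv2
a=cv2.imread('pics/top1.png')[140:350,140:500]; cv2.imwrite('pics/t1c.png',cv2.resize(a,None,fx=2.2,fy=2.2,interpolation=cv2.INTER_CUBIC))
```

```text
(no output)
```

View pics/t1c.png

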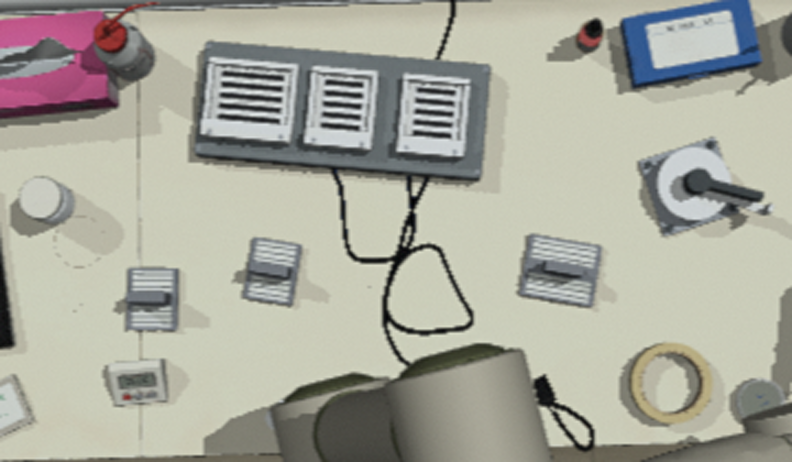

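View pics/scene1.png

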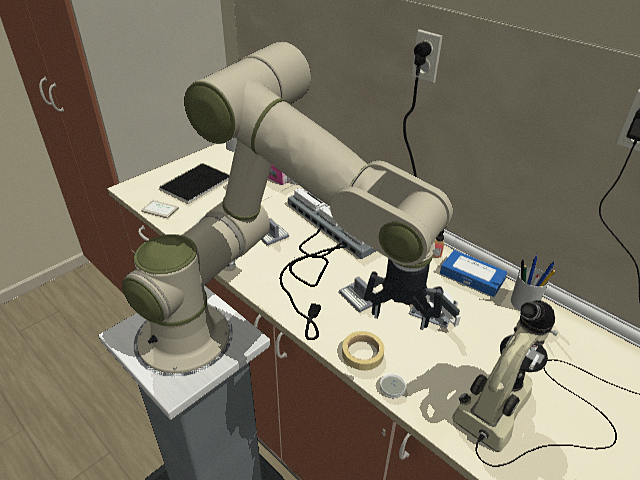

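Run:
```python
from h import *
W=np.load('top1.npy')
def reg(x0,x1,y0,y1,z0,z1):
    return W[(W[...,0]>x0)&(W[...,0]<x1)&(W[...,1]>y0)&(W[...,1]<y1)&(W[...,2]>z0)&(W[...,2]<z1)]
for z in ((25,40),(52,90)):
    q=reg(440,620,-500,-300,*z); c,sz,a=cv2.minAreaRect(q[:,:2].astype(np.float32)); print(z,len(q),q.mean(0).round(0),np.round(c),np.round(sz),round(a,1))
q=reg(440,620,-500,-300,52,90); print(q.round(0)[::4].tolist())
print('hub',W[223,456],'tab',W[int(140+208/2.2),int(140+767/2.2)])
q=reg(520,760,-170,280,22,45); print('box',[np.round(t,1) for t in cv2.minAreaRect(q[:,:2].astype(np.float32))],q[:,2].mean())
for n,b in dict(w=(360,480,-280,-160),n1=(350,450,265,350),n2=(380,480,110,190)).items():
    q=reg(*b,5,18); r=reg(*b,40,70); print(n,[np.round(t,1) for t in cv2.minAreaRect(q[:,:2].astype(np.float32))],'rib',[np.round(t,1) for t in cv2.minAreaRect(r[:,:2].astype(np.float32))],r[:,2].max().round())
print('to damper',rel([460,-400,260]),jaw())
```

```text
(25, 40) 717 [ 525. -393.   33.] [ 528. -409.] [ 92. 132.] 2.9
(52, 90) 244 [ 517. -418.   65.] [ 514. -431.] [114.  31.] 71.4
[[543.0, -392.0, 62.0], [539.0, -391.0, 69.0], [537.0, -380.0, 68.0], [537.0, -392.0, 64.0], [536.0, -402.0, 68.0], [535.0, -387.0, 61.0], [533.0, -395.0, 73.0], [533.0, -377.0, 55.0], [532.0, -387.0, 60.0], [532.0, -398.0, 62.0], [530.0, -377.0, 55.0], [528.0, -387.0, 74.0], [528.0, -399.0, 66.0], [525.0, -376.0, 73.0], [525.0, -387.0, 70.0], [526.0, -400.0, 64.0], [526.0, -411.0, 64.0], [523.0, -376.0, 70.0], [523.0, -388.0, 67.0], [522.0, -398.0, 72.0], [523.0, -410.0, 65.0], [522.0, -420.0, 70.0], [521.0, -377.0, 64.0], [520.0, -388.0, 67.0], [520.0, -398.0, 70.0], [521.0, -411.0, 59.0], [519.0, -419.0, 72.0], [519.0, -431.0, 67.0], [519.0, -378.0, 60.0], [518.0, -389.0, 61.0], [517.0, -398.0, 69.0], [518.0, -411.0, 59.0], [517.0, -422.0, 62.0], [516.0, -430.0, 72.0], [516.0, -443.0, 64.0], [514.0, -381.0, 71.0], [514.0, -392.0, 73.0], [514.0, -410.0, 64.0], [514.0, -422.0, 61.0], [514.0, -431.0, 66.0], [513.0, -442.0, 68.0], [513.0, -453.0, 66.0], [513.0
[... 380 characters left out ...]
.0], [488.0, -475.0, 61.0], [485.0, -475.0, 59.0]]
hub [ 523.03033484 -387.85278741   67.18060671] tab [ 491.54422288 -477.23836214   52.84119948]
box [array([665.7,  51.7]), array([372.9, 211.3]), np.float64(84.1)] 32.43145504657456
w [array([ 417.8, -221.7]), array([118.8, 115.4]), np.float64(2.3)] rib [array([ 422.6, -220.4]), array([49.7, 14.8]), np.float64(79.6)] 62.0
n1 [array([400. , 307.1]), array([83.6, 96.6]), np.float64(88.4)] rib [array([401. , 306.5]), array([50. , 11.8]), np.float64(88.4)] 66.0
n2 [array([430.7, 149.8]), array([77. , 99.6]), np.float64(88.9)] rib [array([432.7, 150.5]), array([50.1, 14.4]), np.float64(80.9)] 62.0
to damper [24.09  3.5  -5.61] -64.28632405144188
```

{"fn": "step_arm", "kwargs": {
  "plan": "26.7 9.4 6 -50 50;26.7 9.4 6 -50 50;26.7 9.4 6 -50 50;26.7 9.4 6 -50 50;26.7 9.4 6 -50 50;26.7 9.4 6 -50 50;26.7 9.4 6 -50 50;26.7 9.4 6 -50 50;26.7 9.4 6 -50 50",
  "grip_force": 40
}}

```text
time_s: 1.45
eef_pos: [508.3, -442.4, 144.4]
ee_rot: [0.0, 0.79, 0.613, -0.0]
force: [-0.1, 0.9, -0.2]
grip_width: 0.504
```

Run:
```python
from h import *
p,M,s=tool(); print(p,jaw(),s['grip_width'],s['joints'])
I=info('wrist'); print('cam',(-I[3].T@I[4]-p).round(0),I[0])
P,W=shot('wrist','w1'); np.save('w1.npy',W)
for n,z in dict(flange=(-2,12),lever=(56,75)).items():
    q=W[(abs(W[...,0]-520)<95)&(abs(W[...,1]+400)<105)&(W[...,2]>z[0])&(W[...,2]<z[1])]
    print(n,len(q),q.mean(0).round(1),[np.round(t,1) for t in cv2.minAreaRect(q[:,:2].astype(np.float32))])
print('to grasp',rel([508.7,-441.4,45]))
```

```text
[ 508.25134223 -442.42156648  144.39324544] -14.396570341476343 0.5037087155480904 [-8.89607878e-01  6.92539808e-01  1.06467191e+00 -2.80629713e-04
  1.38396237e+00 -6.38288215e-01]
cam [ 16.  66. 170.] 371.64829954431775
flange 36444 [ 5.196e+02 -3.932e+02  2.000e-01] [array([ 520., -400.]), array([190., 210.]), np.float64(0.0)]
lever 3526 [ 520.6 -417.5   66.8] [array([ 516.3, -431.5]), array([113.2,  31. ]), np.float64(72.5)]
to grasp [0.13 0.02 9.96]
```

View pics/w1.png

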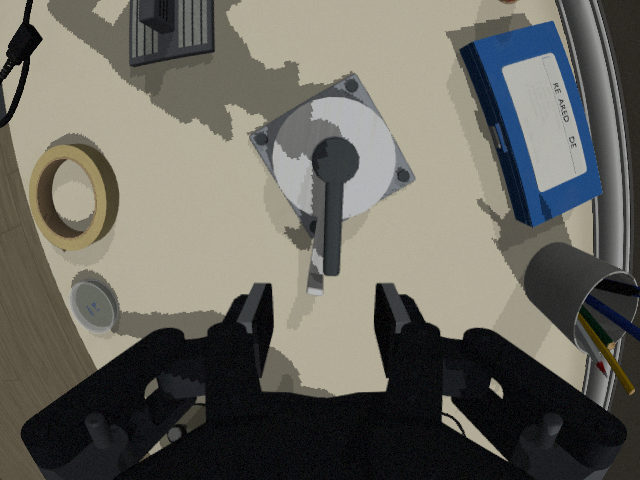

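Run:
```python
from h import *
W=np.load('w1.npy')
for n,(u,v) in dict(hub=(336,160),tip=(332,270),mid=(333,220),tab=(316,291),c1=(357,75),c2=(250,136),c3=(413,180)).items(): print(n,W[v-1:v+2,u-1:u+2].reshape(-1,3).mean(0).round(1))
```

```text
hub [ 529.2 -392.2   68.2]
tip [ 507.8 -466.5   66.4]
mid [ 517.3 -431.4   66.5]
tab [ 492.6 -479.6   65.9]
c1 [ 565.  -330.7    2.6]
c2 [ 466.4 -358.     5.2]
c3 [ 590.4 -428.1    3.2]
```

{"fn": "step_arm", "kwargs": {
  "plan": "-0.16 0.57 4 1.5 50;-0.16 0.57 8 1.5 50;-0.16 0.57 9.9 1.5 50;-0.16 0.57 9.9 1.5 10;-0.16 0.57 9.9 1.5 0;-0.16 0.57 9.9 1.5 0;-0.16 0.57 9.9 1.5 0;-0.16 0.57 9.9 1.5 0",
  "grip_force": 25
}}

```text
time_s: 2.3
eef_pos: [514.5, -445.2, 45.9]
ee_rot: [0.001, 0.798, 0.603, 0.0]
force: [0.6, -1.0, -0.4]
grip_width: -0.004
```

Run:
```python
from h import *
p,M,s=tool(); print(p,jaw(),s['grip_width'],s['force'])
ax=np.array([528.5,-392.5]); a0=np.radians(jaw()-90); r=np.linalg.norm(p[:2]-ax)
print(np.degrees(np.arctan2(*(p[:2]-ax)[::-1])),r)
p0=np.array([*ax,0])+55*np.array([np.cos(a0),np.sin(a0),0])
for d in range(0,73,8):
    a=a0-np.radians(d); w=55*np.array([np.cos(a)-np.cos(a0),np.sin(a)-np.sin(a0),0]); print(d,(M.T@w/10).round(2))
```

```text
[ 514.45081682 -445.16161267   45.94720804] -15.794059233068726 -0.003932211441126401 [ 0.60008956 -0.99453294 -0.41632597]
-104.93759943071336 54.50344023265264
0 [0. 0. 0.]
8 [ 0.05 -0.77 -0.  ]
16 [ 0.21 -1.52 -0.  ]
24 [ 0.48 -2.24 -0.  ]
32 [ 0.84 -2.91 -0.  ]
40 [ 1.29 -3.54 -0.01]
48 [ 1.82 -4.09 -0.01]
56 [ 2.42 -4.56 -0.01]
64 [ 3.09 -4.94 -0.01]
72 [ 3.8  -5.23 -0.01]
```

Run:
```python
from h import *
P,W=shot('wrist','w2'); np.save('w2.npy',W)
```

```text
(no output)
```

View pics/w2.png

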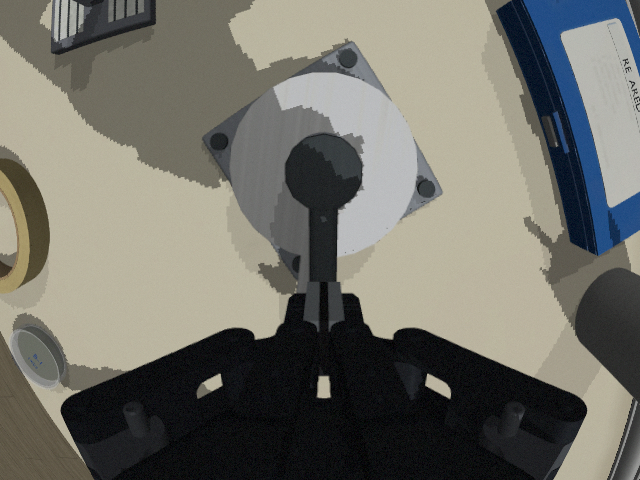

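Run:
```python
from h import *
W=np.load('w2.npy'); P=cv2.imread('pics/w2.png')
for v in (230,260,275,285,292,300,310,325,340):
    print(v,[tuple(W[v,u].round(0)) for u in (305,314,323,332,341)])
for n,(u,v) in dict(hub=(323,172),c2=(205,137),c3=(440,193),mid=(322,260)).items(): print(n,W[v-1:v+2,u-1:u+2].reshape(-1,3).mean(0).round(1))
cv2.imwrite('pics/w2c.png',cv2.resize(P[200:400,250:400],None,fx=3.5,fy=3.0,interpolation=cv2.INTER_CUBIC)*2)
```

```text
230 [(np.float64(511.0), np.float64(-421.0), np.float64(36.0)), (np.float64(518.0), np.float64(-415.0), np.float64(66.0)), (np.float64(522.0), np.float64(-416.0), np.float64(66.0)), (np.float64(526.0), np.float64(-416.0), np.float64(67.0)), (np.float64(529.0), np.float64(-426.0), np.float64(35.0))]
260 [(np.float64(507.0), np.float64(-436.0), np.float64(34.0)), (np.float64(515.0), np.float64(-427.0), np.float64(66.0)), (np.float64(519.0), np.float64(-428.0), np.float64(67.0)), (np.float64(522.0), np.float64(-429.0), np.float64(67.0)), (np.float64(523.0), np.float64(-453.0), np.float64(-1.0))]
275 [(np.float64(504.0), np.float64(-444.0), np.float64(35.0)), (np.float64(513.0), np.float64(-433.0), np.float64(68.0)), (np.float64(517.0), np.float64(-435.0), np.float64(67.0)), (np.float64(520.0), np.float64(-436.0), np.float64(66.0)), (np.float64(520.0), np.float64(-463.0), np.float64(-1.0))]
285 [(np.float64(503.0), np.float64(-449.0), np.float64(35.0)), (np.float64(514.0), np.float64(-432.0), np.float64(81.0)), (np.float64(517.0), np.float64(-434.0), np.float64(81.0)), (np.float64(520.0)
[... 1019 characters left out ...]
4(512.0), np.float64(-431.0), np.float64(115.0)), (np.float64(515.0), np.float64(-432.0), np.float64(116.0)), (np.float64(517.0), np.float64(-435.0), np.float64(110.0)), (np.float64(519.0), np.float64(-436.0), np.float64(111.0)), (np.float64(523.0), np.float64(-433.0), np.float64(118.0))]
340 [(np.float64(512.0), np.float64(-431.0), np.float64(125.0)), (np.float64(515.0), np.float64(-432.0), np.float64(124.0)), (np.float64(515.0), np.float64(-441.0), np.float64(110.0)), (np.float64(519.0), np.float64(-434.0), np.float64(122.0)), (np.float64(522.0), np.float64(-434.0), np.float64(124.0))]
hub [ 528.6 -392.5   67.4]
c2 [ 467.5 -358.3    5.5]
c3 [ 590.6 -427.5    4.9]
mid [ 518.1 -428.1   66.7]
```

{"fn": "step_arm", "kwargs": {
  "plan": "0 -0.3 0 0 0;0 -0.6 0 0 0;0 -0.9 0 0 0;0 -0.9 0 0 0"
}}

```text
time_s: 2.75
eef_pos: [505.2, -442.3, 45.0]
ee_rot: [-0.0, 0.798, 0.603, -0.0]
force: [-0.4, 0.9, 0.7]
grip_width: 0.004
```

Run:
```python
from h import *
p,M,s=tool(); print(p,jaw(),s['grip_width'],s['force'],s['wrist_torque'])
P,W=shot('wrist','w3'); 
cv2.imwrite('pics/w3c.png',cv2.resize(P[60:400,150:500,::-1],None,fx=1.6,fy=1.6))
```

```text
[ 505.21267438 -442.3159102    44.97369788] -15.800943595292535 0.00403610492686899 [-0.40066077  0.87231821  0.67847026] [ 0.00546341 -0.02164788 -0.05080701]
```

View pics/w3c.png

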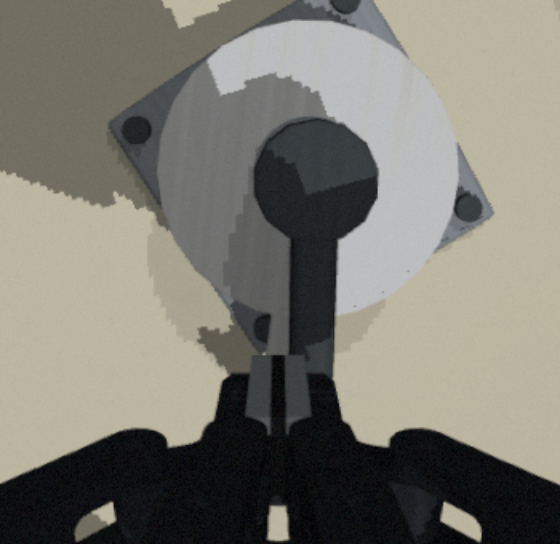

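Run:
```python
from h import *
P,W=shot('wrist')
# pads: tool-frame coords of points near finger
p,M,s=tool(); T=(W-p)@M
for v in range(270,330,6): print(v,[tuple(T[v,u].round(0)) for u in (306,314,322,330,338)])
I=info('wrist'); f,cx,cy,Mx,t=I
c=Mx@p+t; r=np.arctan2(np.hypot(c[0],c[1]),c[2]); print('TCP px',cx+f*r*c[0]/np.hypot(c[0],c[1]),cy+f*r*c[1]/np.hypot(c[0],c[1]))
P,W=shot('top'); q=W[(abs(W[...,0]-528)<75)&(abs(W[...,1]+392)<100)&(W[...,2]>56)&(W[...,2]<75)]; print(len(q),[np.round(x,1) for x in cv2.minAreaRect(q[:,:2].astype(np.float32))])
```

```text
270 [(np.float64(-9.0), np.float64(-11.0), np.float64(39.0)), (np.float64(-7.0), np.float64(-6.0), np.float64(33.0)), (np.float64(2.0), np.float64(-1.0), np.float64(9.0)), (np.float64(2.0), np.float64(3.0), np.float64(10.0)), (np.float64(14.0), np.float64(5.0), np.float64(-23.0))]
276 [(np.float64(-16.0), np.float64(-12.0), np.float64(46.0)), (np.float64(-13.0), np.float64(-6.0), np.float64(39.0)), (np.float64(-2.0), np.float64(-1.0), np.float64(10.0)), (np.float64(-2.0), np.float64(3.0), np.float64(10.0)), (np.float64(10.0), np.float64(6.0), np.float64(-21.0))]
282 [(np.float64(-19.0), np.float64(-12.0), np.float64(46.0)), (np.float64(11.0), np.float64(-4.0), np.float64(-31.0)), (np.float64(12.0), np.float64(-1.0), np.float64(-32.0)), (np.float64(11.0), np.float64(2.0), np.float64(-30.0)), (np.float64(12.0), np.float64(5.0), np.float64(-32.0))]
288 [(np.float64(12.0), np.float64(-7.0), np.float64(-38.0)), (np.float64(12.0), np.float64(-4.0), np.float64(-38.0)), (np.float64(12.0), np.float64(-1.0), np.float64(-39.0)), (np.float64(12.0), np.float64(2.0), np.float64(-39.0)), (np.float6
[... 1185 characters left out ...]
t64(-60.0))]
318 [(np.float64(11.0), np.float64(-6.0), np.float64(-62.0)), (np.float64(12.0), np.float64(-4.0), np.float64(-63.0)), (np.float64(12.0), np.float64(-1.0), np.float64(-63.0)), (np.float64(11.0), np.float64(1.0), np.float64(-62.0)), (np.float64(11.0), np.float64(4.0), np.float64(-62.0))]
324 [(np.float64(13.0), np.float64(-6.0), np.float64(-69.0)), (np.float64(11.0), np.float64(-4.0), np.float64(-66.0)), (np.float64(11.0), np.float64(-1.0), np.float64(-65.0)), (np.float64(10.0), np.float64(1.0), np.float64(-64.0)), (np.float64(12.0), np.float64(4.0), np.float64(-68.0))]
TCP px 324.52070946640146 280.0596448095308
47 [array([ 532.9, -384.7]), array([11.9, 28.3]), np.float64(43.3)]
```

Run:
```python
from h import *
W=np.load('w1.npy'); p=np.array([508.25,-442.42,144.39]); a=np.radians(-14.4)
y=np.array([np.cos(a),np.sin(a),0]); z=np.array([0,0,-1.]); x=np.cross(y,z); M=np.stack([x,y,z],1)
T=(W-p)@M
m=(T[...,2]<20)&(T[...,2]>-110)&(abs(T[...,0])<30)&(abs(T[...,1])<60)
q=T[m]; print(q[np.argsort(-q[:,2])][:400:25].round(0).tolist())
for k in range(-20,-60,-5):
    s=q[(q[:,2]<k)&(q[:,2]>=k-5)]; print(k,len(s),s.min(0).round() if len(s) else '',s.max(0).round() if len(s) else '', np.abs(s[:,1]).min() if len(s) else '')
_,W=shot('scene')
q=W[(W[...,0]>440)&(W[...,0]<580)&(abs(W[...,1]+442)<50)&(W[...,2]>69)&(W[...,2]<140)]; print('scene lowest finger z',np.sort(q[:,2])[:200:20].round(0))
```

```text
[[-2.0, 21.0, -28.0], [9.0, -22.0, -30.0], [7.0, 21.0, -31.0], [4.0, 21.0, -31.0], [11.0, 25.0, -32.0], [9.0, 21.0, -32.0], [1.0, -22.0, -33.0], [-5.0, 21.0, -33.0], [12.0, -23.0, -34.0], [7.0, 21.0, -34.0], [12.0, -28.0, -35.0], [1.0, -22.0, -35.0], [12.0, -23.0, -35.0], [11.0, 25.0, -36.0], [-2.0, 21.0, -36.0], [6.0, -22.0, -36.0]]
-20 0   
-25 26 [ -7. -22. -30.] [  9.  21. -28.] 20.753794967853292
-30 262 [-10. -28. -35.] [ 12.  31. -30.] 20.49638836739695
-35 433 [-10. -35. -40.] [ 12.  34. -35.] 20.494651211744966
-40 551 [-10. -36. -45.] [ 13.  34. -40.] 20.49892629816805
-45 614 [-10. -36. -50.] [ 13.  34. -45.] 20.50337541150922
-50 617 [-10. -36. -55.] [ 12.  35. -50.] 20.489399768668264
-55 656 [-11. -35. -60.] [ 13.  34. -55.] 20.42041519571493
scene lowest finger z [ 69.  70.  82.  89.  96. 101. 109. 120. 123. 125.]
```

{"fn": "step_arm", "kwargs": {
  "plan": "0 0 0 0 50;-0.1 0.87 0 0 50;-0.1 0.87 0 0 50;-0.1 0.87 1 0 50;-0.1 0.87 2 0 50;-0.1 0.87 2.8 0 50;-0.1 0.87 2.8 0 0;-0.1 0.87 2.8 0 0;-0.1 0.87 2.8 0 0;-0.1 0.87 2.8 0 0",
  "grip_force": 25
}}

```text
time_s: 3.95
eef_pos: [513.8, -445.8, 17.0]
ee_rot: [0.0, 0.798, 0.603, 0.0]
force: [2.0, -0.8, -2.7]
grip_width: 0.134
```

{"fn": "step_arm", "kwargs": {
  "plan": "0.05 -0.77 0 8 0;0.21 -1.52 0 16 0;0.48 -2.24 0 24 0;0.84 -2.91 0 32 0;1.29 -3.54 0 40 0;1.82 -4.09 0 48 0;1.82 -4.09 0 48 0"
}}

```text
time_s: 4.65
eef_pos: [480.0, -416.9, 17.0]
ee_rot: [0.001, 0.974, 0.225, 0.001]
force: [6.5, -2.6, -7.9]
grip_width: 0.134
```

Run:
```python
from h import *
p,M,s=tool(); print(p,jaw(),s['grip_width'],s['force'],s['wrist_torque'])
ax=np.array([528.5,-392.5]); a0=np.radians(jaw()-90); r=np.linalg.norm(p[:2]-ax)
print(np.degrees(np.arctan2(*(p[:2]-ax)[::-1])),r)
for d in range(4,21,4):
    a=a0-np.radians(d); w=55*np.array([np.cos(a)-np.cos(a0),np.sin(a)-np.sin(a0),0]); print(d,(M.T@w/10).round(2))
```

```text
[ 479.98228294 -416.8536887    17.01751274] -64.04180762231698 0.1335880278258295 [ 6.46137626 -2.62524268 -7.85926399] [-0.39682425 -0.95113442 -0.42042827]
-153.34542903283258 54.28693232924877
4 [ 0.01 -0.38 -0.  ]
8 [ 0.05 -0.77 -0.  ]
12 [ 0.12 -1.14 -0.  ]
16 [ 0.21 -1.52 -0.  ]
20 [ 0.33 -1.88 -0.  ]
```

{"fn": "step_arm", "kwargs": {
  "plan": "0.01 -0.38 0 4 0;0.05 -0.77 0 8 0;0.08 -0.95 0 10 0;0.12 -1.14 0 12 0;0.12 -1.14 0 12 0"
}}

```text
time_s: 5.15
eef_pos: [477.1, -408.7, 17.2]
ee_rot: [0.004, 0.992, 0.124, 0.002]
force: [11.7, -11.5, -13.1]
grip_width: 0.137
```

Run:
```python
from h import *
p,M,s=tool(); print(p,jaw(),s['force'],s['wrist_torque'])
ax=np.array([528.5,-392.5]);print(np.degrees(np.arctan2(*(p[:2]-ax)[::-1])))
```

```text
[ 477.05310645 -408.71370834   17.16501723] -75.75702180935983 [ 11.71714002 -11.5235546  -13.12992092] [-1.84368492 -1.72982576  0.73038012]
-162.50753173297826
```

{"fn": "step_arm", "kwargs": {
  "plan": "0 0 0 0 40;0 0 0 0 40;0 0 0 0 40;0 0 -4 0 40;0 0 -8 0 60;0 0 -13 0 100;0 0 -15 0 100;0 0 -15 0 100"
}}

```text
time_s: 5.95
eef_pos: [476.2, -407.3, 170.8]
ee_rot: [0.003, 0.992, 0.124, 0.002]
force: [0.1, 0.0, -0.1]
grip_width: 1.002
```

Run:
```python
from h import *
p,M,s=tool(); print(p,jaw(),s['force'],s['joints'][5])
P,W=shot('wrist','w4'); np.save('w4.npy',W)
q=W[(abs(W[...,0]-500)<90)&(abs(W[...,1]+400)<80)&(W[...,2]>61)&(W[...,2]<71)]
q=q[np.hypot(q[:,0]-528.5,q[:,1]+392.5)>25]; q=q[np.hypot(q[:,0]-528.5,q[:,1]+392.5)<84]; v=q.mean(0)[:2]-[528.5,-392.5]; print(len(q),'lever ang',np.degrees(np.arctan2(v[1],v[0])))
def rib(W,b):
    q=W[(W[...,0]>b[0])&(W[...,0]<b[1])&(W[...,1]>b[2])&(W[...,1]<b[3])&(W[...,2]>48)&(W[...,2]<60)]
    print(len(q),[np.round(x,1) for x in cv2.minAreaRect(q[:,:2].astype(np.float32))])
rib(W,(370,480,-280,-160))
P,W=shot('top','t2')
rib(W,(370,480,-280,-160)); rib(W,(340,460,260,360)); rib(W,(370,490,100,200))
```

```text
[ 476.15588018 -407.25516745  170.79274927] -75.78081468959911 [ 0.06722993  0.0126727  -0.0643888 ] 0.4283662027847524
1158 lever ang -163.6467552725592
818 [array([ 424.8, -222.7]), array([50.4, 14.9]), np.float64(78.3)]
84 [array([ 422.6, -220.8]), array([49.8, 14. ]), np.float64(79.1)]
79 [array([400.9, 305.7]), array([47.2, 11.4]), np.float64(88.3)]
82 [array([432.8, 150.7]), array([50.2, 13.7]), np.float64(79.4)]
```

{"fn": "step_arm", "kwargs": {
  "plan": "-0.5 -19.2 4 26 100;-0.5 -19.2 4 26 100;-0.5 -19.2 4 26 100;-0.5 -19.2 4 26 100;-0.5 -19.2 4 26 100;-0.5 -19.2 8 26 100;-0.5 -19.2 12 26 100;-0.5 -19.2 15 26 100;-0.5 -19.2 17.4 26 100;-0.5 -19.2 17.4 26 100"
}}

```text
time_s: 7.05
eef_pos: [421.3, -220.0, -10.5]
ee_rot: [-0.002, 0.995, -0.103, -0.003]
force: [-0.1, 0.4, 1.5]
grip_width: 1.001
```

{"fn": "step_arm", "kwargs": {
  "plan": "0 0 0 0 30;0 0 0 0 30;0 0 0 0 30;0 0 0 0 30;0 0 0 0 30;0 0 0 0 30;0 0 0 0 30",
  "grip_force": 30
}}

```text
time_s: 7.75
eef_pos: [424.0, -222.1, -5.9]
ee_rot: [0.001, 0.995, -0.103, 0.001]
force: [-1.0, -1.5, 7.7]
grip_width: 0.583
```

{"fn": "step_arm", "kwargs": {
  "plan": "0 0 -3 0 30;0 0 -8 0 30;3.4 -35.6 -20 -6.5 30;3.4 -35.6 -20 -6.5 30;3.4 -35.6 -20 -6.5 30;3.4 -35.6 -20 -6.5 30;3.4 -35.6 -20 -6.5 30;3.4 -35.6 -20 -6.5 30;3.4 -35.6 -20 -6.5 30;3.4 -35.6 -20 -6.5 30"
}}

```text
time_s: 8.75
eef_pos: [529.7, 123.5, 194.5]
ee_rot: [-0.0, 0.999, -0.045, 0.001]
force: [0.4, -0.5, -1.8]
grip_width: 0.582
```

{"fn": "step_arm", "kwargs": {
  "plan": "0 0 0 0 30;0 0 0 0 30;0 0 0 0 30"
}}

```text
time_s: 9.05
eef_pos: [528.9, 119.3, 192.5]
ee_rot: [0.0, 0.999, -0.047, -0.001]
force: [0.5, 0.6, -2.0]
grip_width: 0.578
```

Run:
```python
from h import *
p,M,s=tool(); print(p,jaw(),s['force'],s['grip_width'],s['joints'])
P,W=shot('wrist','w5'); np.save('w5.npy',W); np.save('w5p.npy',np.r_[p,M.ravel()])
```

```text
[528.88547544 119.32253887 192.51728695] -95.33912443084014 [ 0.4588506   0.63055934 -1.98633505] 0.5780045174592092 [ 5.79803732e-03  3.60017794e-01  1.46268220e+00 -1.67783329e-04
  1.31990489e+00  1.66982153e+00]
```

View pics/w5.png

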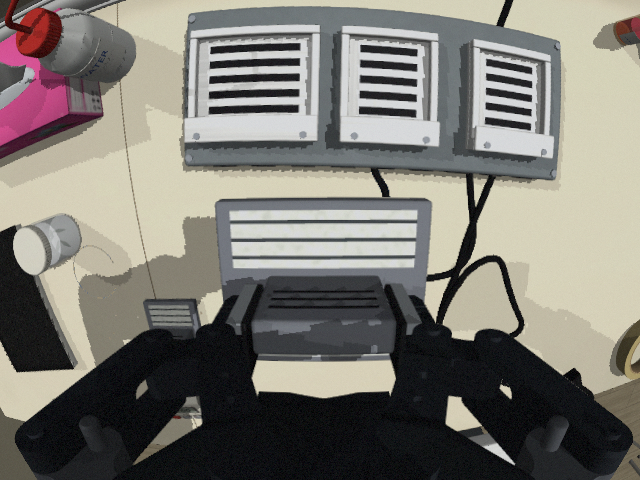

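Run:
```python
from h import *
W=np.load('w5.npy')
m=(W[...,0]>540)&(W[...,0]<760)&(W[...,1]>-200)&(W[...,1]<300)
b=W[m&(W[...,2]>26)&(W[...,2]<34)]; r=cv2.minAreaRect(b[:,:2].astype(np.float32)); print('box',[np.round(x,1) for x in r],np.median(b[:,2]))
ll=W[m&(W[...,2]>52)&(W[...,2]<58)]; 
# yaw from far edge of lips: fit each lip rect
lab=np.zeros((480,640),np.uint8); lab[m&(W[...,2]>51)&(W[...,2]<59)]=1
n,L,st,_=cv2.connectedComponentsWithStats(lab)
for i in range(1,n):
    if st[i,4]>300:
        q=W[L==i]; r=cv2.minAreaRect(q[:,:2].astype(np.float32)); print('lip',st[i,4],[np.round(x,1) for x in r],q[:,2].mean().round(1),q.mean(0).round(1))
th=np.radians(-5)
for name,z in dict(wall=(43,49),floor=(33,38.5)).items():
    lab[:]=0; lab[m&(W[...,2]>z[0])&(W[...,2]<z[1])]=1
    n,L,st,_=cv2.connectedComponentsWithStats(lab)
    for i in range(1,n):
        if st[i,4]>250:
            q=W[L==i]; r=cv2.minAreaRect(q[:,:2].astype(np.float32)); print(name,st[i,4],[np.round(x,1) for x in r])
# held cassette: top of plate, rib
p=np.load('w5p.npy'); M=p[3:].reshape(3,3); T=(W-p[:3])@M
k=(abs(T[...,0])<60)&(abs(T[...,1])<60)&(T[...,2]>-60)&(T[...,2]<30)
for v in (205,215,240,262,280,300,315,335,350): print(v,[T[v,u].round(0).tolist() for u in (222,260,324,390,426)])
```

```text
box [array([657.9,  86.2]), array([440.1, 181.1]), np.float64(83.4)] 29.62770196717963
lip 3445 [array([611.2, 175.2]), array([115.3,  22.7]), np.float64(83.4)] 54.8 [611.  173.7  54.8]
lip 2590 [array([597.5,  58.4]), array([84.8, 22.5]), np.float64(83.7)] 54.7 [597.6  59.3  54.7]
lip 1903 [array([584. , -58.8]), array([85.9, 22.5]), np.float64(83.2)] 54.5 [584.3 -55.8  54.5]
wall 2446 [array([662.3, 169.5]), array([115.6,  82.1]), np.float64(83.2)]
wall 2143 [array([648.9,  52.3]), array([85.6, 80.8]), np.float64(83.9)]
wall 1783 [array([624.6, -63.5]), array([ 86.2, 102.6]), np.float64(83.7)]
floor 8854 [array([659.3, 170.4]), array([102.1,  72.9]), np.float64(83.6)]
floor 6294 [array([645.6,  52. ]), array([71.4, 73. ]), np.float64(83.4)]
floor 4562 [array([631.5, -67.3]), array([69.8, 73. ]), np.float64(83.6)]
205 [[39.0, -44.0, -17.0], [39.0, -28.0, -16.0], [39.0, -1.0, -15.0], [39.0, 27.0, -16.0], [39.0, 43.0, -17.0]]
215 [[35.0, -45.0, -15.0], [35.0, -28.0, -17.0], [35.0, -1.0, -16.0], [35.0, 27.0, -16.0], [35.0, 44.0, -15.0]]
240 [[24.0, -46.0, -16.0], [24.0, -28.0, -17.0], [23.0, -1.0, -15.0], [24.0, 28.0, -17.0], [23.0, 45.0, -15.0]]
262 [[13.0, -46.0, -16.0], [14.0, -29.0, -18.0], [13.0, -1.0, -16.0], [13.0, 29.0, -16.0], [13.0, 45.0, -16.0]]
280 [[4.0, -47.0, -16.0], [5.0, -30.0, -16.0], [8.0, -1.0, -23.0], [4.0, 29.0, -15.0], [-76.0, 107.0, 185.0]]
300 [[-104.0, -113.0, 194.0], [7.0, -25.0, -43.0], [8.0, -1.0, -43.0], [9.0, 24.0, -46.0], [-104.0, 112.0, 193.0]]
315 [[6.0, -37.0, -54.0], [8.0, -23.0, -56.0], [8.0, -1.0, -55.0], [8.0, 22.0, -56.0], [7.0, 35.0, -55.0]]
335 [[11.0, -31.0, -77.0], [2.0, -23.0, -60.0], [3.0, -1.0, -61.0], [3.0, 22.0, -62.0], [12.0, 29.0, -77.0]]
350 [[12.0, -29.0, -86.0], [-3.0, -23.0, -61.0], [-3.0, -1.0, -61.0], [-4.0, 22.0, -60.0], [12.0, 27.0, -85.0]]
```

{"fn": "step_arm", "kwargs": {
  "plan": "13.1 -6.3 5 1.1 30;13.1 -6.3 10 1.1 30;13.1 -6.3 12 1.1 30;13.1 -6.3 12 1.1 30;13.1 -6.3 12 1.1 30;13.1 -6.3 12 1.1 30"
}}

```text
time_s: 9.7
eef_pos: [665.3, 169.9, 72.0]
ee_rot: [0.0, 0.998, -0.056, -0.001]
force: [-0.2, -0.5, -0.4]
grip_width: 0.578
```

```bash
cat >> h.py <<'E'
XB=np.array([.9938,-.1115]); YB=np.array([.1115,.9938])
SEAT=dict(w=np.array([653,170.8]),m=np.array([639.4,53.2]),r=np.array([626.4,-64.0]))
def bay(k):
    p,M,s=tool(); d=p[:2]-SEAT[k]; print('bay xy',(d@XB).round(1),(d@YB).round(1),'z',p[2].round(1),'jaw',jaw().round(2),'F',np.round(s['force'],1),'g',round(s['grip_width'],3),'j6',round(s['joints'][5],2),'t',s['time_s'])
def held(W):  # held cassette: plate top in tool frame
    p,M,s=tool(); T=((W-p)@M); k=(T[...,0]>12)&(T[...,0]<55)&(abs(T[...,1])<60)&(T[...,2]>-30)&(T[...,2]<10)
    q=T[k]; q=q[abs(q[:,2]-np.median(q[:,2]))<12]; print('plate far edge x',np.percentile(q[:,0],99).round(1),'y',np.percentile(q[:,1],[1,99]).round(1)); 
    A=np.c_[q[:,:2],np.ones(len(q))]; c=np.linalg.lstsq(A,q[:,2],rcond=None)[0]; print('slope',c.round(3))
E
python3 - <<'E'
from h import *
bay('w')
P,W=shot('wrist','w6'); np.save('w6.npy',W); held(W)
E
```

```text
bay xy 12.3 0.4 z 72.0 jaw -96.44 F [-0.2 -0.5 -0.4] g 0.578 j6 1.76 t 9.7
plate far edge x 40.5 y [-47.   45.1]
slope [ 5.3000e-02  2.0000e-03 -1.4927e+01]
```

View pics/w6.png

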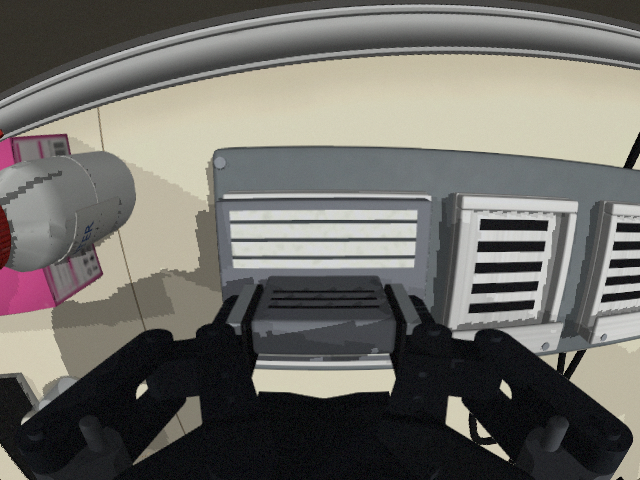

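{"fn": "step_arm", "kwargs": {
  "plan": "0 0.1 1.5 0 30;0 0.1 2.5 0 30;0 0.1 3 0 30;0 0.1 3.3 0 30;0 0.1 3.5 0 30;0 0.1 3.6 0 30;0 0.1 3.6 0 30"
}}

```text
time_s: 10.45
eef_pos: [665.4, 169.7, 40.1]
ee_rot: [0.0, 0.998, -0.056, 0.0]
force: [-12.1, -1.4, 16.0]
grip_width: 0.576
```

Run:
```python
from h import *
bay('w')
P,W=shot('wrist','w7'); np.save('w7.npy',W); held(W)
```

```text
bay xy 12.4 0.3 z 40.1 jaw -96.37 F [-12.1  -1.4  16. ] g 0.576 j6 1.76 t 10.45
plate far edge x 40.9 y [-54.5  56.3]
slope [ 2.3000e-02  1.3000e-02 -1.5508e+01]
```

{"fn": "step_arm", "kwargs": {
  "plan": "0 0 0 0 30;0 0 0.2 0 30;-0.1 0 0.4 0 30;-0.2 0 0.5 0 30;-0.2 0 0.6 0 30;-0.2 0 0.6 0 30",
  "grip_force": 20
}}

```text
time_s: 11.1
eef_pos: [664.3, 170.0, 36.7]
ee_rot: [0.0, 0.998, -0.055, 0.002]
force: [-17.8, -2.7, 30.3]
grip_width: 0.582
```

Run:
```python
from h import *
bay('w')
P,W=shot('wrist','w8'); np.save('w8.npy',W); held(W)
p,M,s=tool(); T=(W-p)@M
for v in (205,215,225,240,255,270): print(v,[T[v,u].round(1).tolist() for u in (235,324,410)])
```

```text
bay xy 11.3 0.5 z 36.7 jaw -96.35 F [-17.8  -2.7  30.3] g 0.582 j6 1.76 t 11.1
plate far edge x 42.1 y [-54.4  56.5]
slope [-2.3000e-02  1.2000e-02 -1.7253e+01]
205 [[39.8, -37.9, -19.7], [39.3, -0.7, -18.6], [39.7, 35.2, -19.5]]
215 [[35.5, -38.1, -19.8], [35.3, -0.7, -19.8], [35.3, 35.5, -19.0]]
225 [[31.1, -38.4, -19.6], [31.1, -0.7, -19.9], [31.1, 35.6, -19.5]]
240 [[24.5, -38.9, -19.2], [24.2, -0.7, -18.4], [24.6, 35.9, -19.9]]
255 [[17.7, -39.4, -19.1], [17.4, -0.7, -17.9], [17.8, 36.5, -19.5]]
270 [[10.3, -40.2, -18.1], [10.3, -0.7, -17.3], [10.1, 37.5, -17.5]]
```

{"fn": "step_arm", "kwargs": {
  "plan": "0 0 -0.3 0 30;0 0 -0.4 0 65;0 0 -0.4 0 75;0 0 -0.4 0 75;0 0 -0.4 0 75;0 0 -0.4 0 75",
  "grip_force": 20
}}

```text
time_s: 11.75
eef_pos: [663.4, 170.0, 34.6]
ee_rot: [0.0, 0.998, -0.056, -0.0]
force: [0.4, -0.4, -0.4]
grip_width: 0.749
```

Run:
```python
from h import *
bay('w')
P,W=shot('wrist','w9'); np.save('w9.npy',W)
p,M,s=tool(); T=(W-p)@M
for v in (205,215,225,240,255,270,285,300,315,330,345): print(v,[T[v,u].round(1).tolist() for u in (235,324,410)])
```

```text
bay xy 10.4 0.4 z 34.6 jaw -96.39 F [ 0.4 -0.4 -0.4] g 0.749 j6 1.76 t 11.75
205 [[40.5, -36.8, -23.9], [39.8, -0.7, -21.5], [40.3, 34.4, -22.6]]
215 [[36.0, -37.5, -22.0], [35.6, -0.7, -21.4], [36.0, 34.7, -22.5]]
225 [[31.9, -37.6, -22.7], [31.3, -0.7, -20.8], [31.8, 34.9, -22.3]]
240 [[25.0, -38.4, -21.2], [25.0, -0.7, -21.1], [24.9, 35.7, -20.9]]
255 [[17.5, -39.5, -18.6], [17.9, -0.7, -19.5], [17.9, 36.4, -19.9]]
270 [[10.0, -40.4, -17.3], [10.7, -0.7, -18.5], [10.6, 37.2, -18.7]]
285 [[2.7, -41.0, -17.2], [7.3, -0.7, -27.0], [3.1, 37.9, -17.9]]
300 [[9.6, -33.4, -47.9], [5.9, -0.7, -38.9], [9.6, 30.8, -47.9]]
315 [[5.4, -32.9, -51.8], [4.5, -0.7, -48.8], [4.3, 30.9, -49.6]]
330 [[0.7, -32.8, -54.6], [3.4, -0.7, -58.0], [-0.7, 30.8, -52.1]]
345 [[-4.7, -33.0, -56.3], [-0.5, -0.7, -61.7], [-6.1, 31.0, -53.9]]
```

View pics/w9.png

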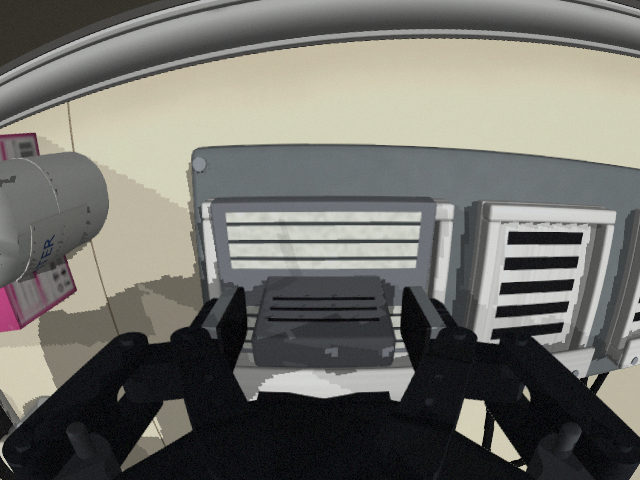

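{"fn": "step_arm", "kwargs": {
  "plan": "0 0 0 0 30;0 0 0 0 30;0 0 0 0 30;0 0 0 0 30;-0.3 0 0 0 30;-0.6 0 0 0 30;-0.9 0 0 0 30;-1.2 0 0 0 30;-1.2 0 0 0 30;-1.2 0 0 0 30",
  "grip_force": 30
}}

```text
time_s: 12.8
eef_pos: [651.1, 171.5, 34.8]
ee_rot: [-0.0, 0.998, -0.056, -0.001]
force: [-1.7, 0.2, 0.7]
grip_width: 0.58
```

Run:
```python
from h import *
bay('w')
P,W=shot('wrist'); p,M,s=tool(); T=(W-p)@M
for v in (205,215,225,240,255,270): print(v,[T[v,u].round(1).tolist() for u in (235,324,410)])
```

```text
bay xy -2.0 0.5 z 34.8 jaw -96.38 F [-1.7  0.2  0.7] g 0.58 j6 1.77 t 12.8
205 [[40.0, -37.4, -21.5], [39.6, -0.7, -20.8], [40.0, 34.7, -21.6]]
215 [[35.9, -37.5, -22.1], [35.6, -0.7, -21.5], [35.8, 34.9, -21.5]]
225 [[31.8, -37.6, -22.6], [31.6, -0.7, -22.4], [31.7, 35.0, -22.2]]
240 [[24.5, -38.7, -19.9], [24.7, -0.7, -20.2], [24.6, 35.9, -20.1]]
255 [[17.9, -39.1, -20.2], [18.0, -0.7, -20.0], [17.5, 36.6, -19.0]]
270 [[10.2, -40.2, -17.9], [10.4, -0.7, -17.8], [10.3, 37.3, -18.2]]
```

{"fn": "step_arm", "kwargs": {
  "plan": "0 0 0 0 70;0 0 0 0 75;0 0 0 0 75;0 0 0 0 75;0 0 0 0 75;0 0 -4 0 75;0 0 -8 0 75;0 0 -12 0 75"
}}

```text
time_s: 13.65
eef_pos: [651.4, 171.4, 156.4]
ee_rot: [0.0, 0.998, -0.056, -0.0]
force: [0.1, 0.6, -0.6]
grip_width: 0.749
```

```bash
cat >> h.py <<'E'
def seatcheck(W,k):
    z=W[...,2]; d=W[...,:2]-SEAT[k]; bx=d@XB; by=d@YB
    m=(abs(bx)<45)&(abs(by)<52)&(z>40)&(z<58)&(abs(bx)>11)&(bx>-29)
    if k!='w': m&=abs(by)<36
    Q=np.c_[bx[m],by[m],z[m]]; A=np.c_[Q[:,:2],np.ones(len(Q))]; 
    for _ in range(4):
        c=np.linalg.lstsq(A,Q[:,2],rcond=None)[0]; r=abs(A@c-Q[:,2]); A=A[r<2]; Q=Q[r<2]
    print('plate plane slope',c[:2].round(3),'z0',c[2].round(1),'n',len(Q))
    m=(abs(bx)<30)&(abs(by)<40)&(z>84)&(z<100); r=np.c_[bx[m],by[m]]
    print('rib top',len(r),[np.round(t,1) for t in cv2.minAreaRect(r.astype(np.float32))],np.median(z[m]).round(1))
E
python3 - <<'E'
from h import *
bay('w'); P,W=shot('wrist','w10'); seatcheck(W,'w')
E
```

```text
bay xy -1.7 0.4 z 156.4 jaw -96.39 F [ 0.1  0.6 -0.6] g 0.749 j6 1.77 t 13.65
plate plane slope [-0.004  0.001] z0 46.1 n 7506
rib top 1678 [array([1.7, 1.4]), array([14.5, 50. ]), np.float64(0.1)] 90.5
```

{"fn": "step_arm", "kwargs": {
  "plan": "-21.5 4.5 -2 4 100;-21.5 4.5 -2 4 100;-21.5 4.5 -2 4 100;-21.5 4.5 -2 4 100;-21.5 4.5 -2 4 100;-21.5 4.5 0 4 100;-21.5 4.5 0 4 100"
}}

```text
time_s: 14.4
eef_pos: [431.6, 150.5, 153.7]
ee_rot: [0.0, 0.996, -0.09, -0.001]
force: [-0.3, 0.2, -0.4]
grip_width: 1.001
```

```bash
cat >> h.py <<'E'
def ribs(W):
    z=W[...,2]; lab=((z>49)&(z<61)&(W[...,0]<520)).astype(np.uint8); n,L,st,_=cv2.connectedComponentsWithStats(lab)
    p,M,s=tool()
    for i in range(1,n):
        if st[i,4]>200:
            q=W[L==i]; r=cv2.minAreaRect(q[:,:2].astype(np.float32)); w,h=r[1]; a=r[2]+(0 if w>h else 90)
            j=(jaw()-a+90)%180-90
            print('rib',st[i,4],np.round(r[0],1),np.round(r[1],1),'ang',round(a,1),'twist',round(j,1),'shift cm',(M.T@(np.r_[r[0],0]-np.r_[p[:2],0])/10).round(2)[:2])
E
python3 - <<'E'
from h import *
bay('m'); P,W=shot('wrist','w11'); ribs(W)
E
```

```text
bay xy -217.3 73.5 z 153.7 jaw -100.38 F [-0.3  0.2 -0.4] g 1.001 j6 1.83 t 14.4
rib 1248 [434.4 149.4] [48.9 14.2] ang 79.4 twist 0.2 shift cm [0.2  0.08]
rib 844 [402.6 305.3] [50.5 14.7] ang 88.3 twist -8.7 shift cm [ -5.73 -14.68]
```

{"fn": "step_arm", "kwargs": {
  "plan": "0.15 0.08 5 0 100;0.15 0.08 10 0 100;0.15 0.08 14 0 100;0.15 0.08 16 0 100;0.15 0.08 16 0 70;0.15 0.08 16 0 30;0.15 0.08 16 0 30;0.15 0.08 16 0 30;0.15 0.08 16 0 30;0.15 0.08 16 0 30",
  "grip_force": 30
}}

```text
time_s: 15.45
eef_pos: [435.6, 149.6, -3.6]
ee_rot: [-0.0, 0.996, -0.09, 0.002]
force: [-0.6, 0.2, 7.6]
grip_width: 0.579
```

Run:
```python
from h import *
bay('m'); p,M,s=tool(); t=SEAT['m']+12.5*XB; print(rel([*t,72]), jaw()+96.4)
```

```text
bay xy -213.3 73.1 z -3.6 jaw -100.38 F [-0.6  0.2  7.6] g 0.579 j6 1.83 t 15.45
[23.06  5.72 -7.48] -3.980098864621226
```

{"fn": "step_arm", "kwargs": {
  "plan": "0 0 -4 0 30;0 0 -9 0 30;23.1 5.7 -12 -4 30;23.1 5.7 -12 -4 30;23.1 5.7 -12 -4 30;23.1 5.7 -12 -4 30;23.1 5.7 -12 -4 30;23.1 5.7 -8 -4 30;23.1 5.7 -8 -4 30;23.1 5.7 -8 -4 30"
}}

```text
time_s: 16.45
eef_pos: [650.3, 52.2, 75.1]
ee_rot: [-0.0, 0.998, -0.056, -0.001]
force: [0.1, -0.6, -0.8]
grip_width: 0.575
```

```bash
cat >> h.py <<'E'
def prof(W):
    p,M,s=tool(); T=(W-p)@M
    for v in (200,205,215,240,270,285): print(v,[T[v,u].round(1).tolist() for u in (260,324,380)])
    k=(T[...,0]>14)&(T[...,0]<36)&(abs(T[...,1])<50)&(T[...,2]>-26)&(T[...,2]<-10); q=T[k]; print('y edges',np.percentile(q[:,1],[.5,99.5]).round(1))
E
python3 - <<'E'
from h import *
bay('m'); P,W=shot('wrist','w12'); prof(W)
E
```

```text
bay xy 10.9 0.2 z 75.1 jaw -96.37 F [ 0.1 -0.6 -0.8] g 0.575 j6 1.58 t 16.45
200 [[32.9, -35.5, 30.3], [32.5, -0.6, 31.1], [32.7, 30.0, 30.8]]
205 [[37.6, -28.3, -11.0], [37.5, -0.6, -11.3], [37.5, 23.7, -10.5]]
215 [[33.3, -28.5, -11.3], [33.4, -0.6, -12.3], [33.3, 23.7, -11.8]]
240 [[22.3, -28.7, -12.7], [22.4, -0.6, -12.7], [22.3, 24.0, -12.4]]
270 [[7.8, -29.7, -11.3], [8.1, -0.6, -11.9], [8.4, 24.6, -12.8]]
285 [[9.7, -26.0, -33.4], [5.1, -0.6, -22.0], [1.0, 25.0, -12.7]]
y edges [-32.8  31. ]
```

{"fn": "step_arm", "kwargs": {
  "plan": "0.3 0.1 1.5 0 30;0.3 0.1 2.5 0 30;0.3 0.1 3.1 0 30;0.3 0.1 3.1 0 30;0.3 0.1 3.1 0 60;0.3 0.1 3.1 0 75;0.3 0.1 3.1 0 75;0.3 0.1 3.1 0 75;0.3 0.1 3.6 0 75;0.3 0.1 3.6 0 75"
}}

```text
time_s: 17.5
eef_pos: [653.6, 50.5, 38.1]
ee_rot: [-0.0, 0.998, -0.056, -0.001]
force: [0.2, -0.3, 0.7]
grip_width: 0.75
```

Run:
```python
from h import *
bay('m'); P,W=shot('wrist','w13'); prof(W)
```

```text
bay xy 14.4 -1.1 z 38.1 jaw -96.39 F [ 0.2 -0.3  0.7] g 0.75 j6 1.58 t 17.5
200 [[37.0, -32.0, 8.6], [36.6, -0.7, 9.6], [36.8, 26.7, 9.1]]
205 [[38.3, -28.4, -12.7], [38.1, -0.7, -12.6], [38.0, 23.6, -11.3]]
215 [[35.0, -27.6, -17.9], [35.1, -0.7, -19.1], [35.3, 22.5, -19.7]]
240 [[23.6, -28.4, -16.2], [24.2, -0.7, -18.3], [23.8, 23.3, -17.1]]
270 [[9.3, -29.3, -15.1], [9.4, -0.7, -15.0], [9.7, 24.1, -15.9]]
285 [[1.0, -30.2, -12.5], [3.8, -0.7, -18.8], [1.6, 24.8, -14.0]]
y edges [-33.1  30.7]
```

{"fn": "step_arm", "kwargs": {
  "plan": "0 0 0 0 30;0 0 0 0 30;0 0 0 0 30;0 0 0 0 30;-0.4 0 0 0 30;-0.8 0 0 0 30;-1.2 0 0 0 30;-1.45 0 0 0 30;-1.45 0 0 0 30;-1.45 0 0 0 30"
}}

```text
time_s: 18.55
eef_pos: [639.2, 52.2, 38.8]
ee_rot: [-0.0, 0.998, -0.056, -0.001]
force: [-1.8, 0.1, -0.2]
grip_width: 0.582
```

Run:
```python
from h import *
bay('m'); P,W=shot('wrist','w14'); prof(W)
```

```text
bay xy -0.1 -1.1 z 38.8 jaw -96.38 F [-1.8  0.1 -0.2] g 0.582 j6 1.58 t 18.55
200 [[37.9, -31.2, 3.2], [37.9, -0.7, 2.3], [37.9, 25.8, 3.0]]
205 [[35.8, -31.0, 1.6], [37.9, -0.7, -11.0], [35.4, 25.9, 3.2]]
215 [[34.9, -27.7, -17.7], [35.0, -0.7, -18.3], [34.9, 22.8, -17.8]]
240 [[23.5, -28.5, -16.1], [23.9, -0.7, -17.5], [23.5, 23.5, -16.1]]
270 [[8.9, -29.6, -14.0], [9.4, -0.7, -15.0], [9.1, 24.4, -14.4]]
285 [[10.1, -26.2, -34.4], [3.6, -0.7, -18.3], [0.9, 25.1, -12.2]]
y edges [-32.9  30.7]
```

{"fn": "step_arm", "kwargs": {
  "plan": "0 0 0 0 70;0 0 0 0 75;0 0 0 0 75;0 0 0 0 75;0 0 0 0 75;0 0 -4 0 75;0 0 -8 0 75;0 0 -12 0 75;0 0 -12 0 75"
}}

```text
time_s: 19.5
eef_pos: [642.0, 52.0, 165.2]
ee_rot: [0.0, 0.998, -0.056, 0.005]
force: [-0.4, 0.2, 0.8]
grip_width: 0.746
```

Run:
```python
from h import *
bay('m'); P,W=shot('wrist','w15'); seatcheck(W,'m'); ribs(W); print(rel([402,305.5,160]))
```

```text
bay xy 2.7 -0.9 z 165.2 jaw -96.38 F [-0.4  0.2  0.8] g 0.746 j6 1.58 t 19.5
plate plane slope [-0.006  0.001] z0 46.1 n 4113
rib top 1531 [array([-1.1,  0.4]), array([14.6, 49.8]), np.float64(0.1)] 90.5
rib 206 [402.8 297.3] [14.8 35.2] ang 92.6 twist -9.0 shift cm [-26.38 -21.74]
[-26.55 -22.54   0.03]
```

{"fn": "step_arm", "kwargs": {
  "plan": "-26.5 -22.5 0 -4.7 100;-26.5 -22.5 0 -4.7 100;-26.5 -22.5 0 -4.7 100;-26.5 -22.5 0 -4.7 100;-26.5 -22.5 0 -4.7 100;-26.5 -22.5 0 -4.7 100;-26.5 -22.5 0 -4.7 100;-26.5 -22.5 0 -4.7 100;-26.5 -22.5 0 -4.7 100"
}}

```text
time_s: 20.45
eef_pos: [400.5, 305.4, 158.1]
ee_rot: [0.0, 1.0, -0.014, -0.001]
force: [-0.3, -0.3, 0.5]
grip_width: 0.998
```

Run:
```python
from h import *
bay('r'); P,W=shot('wrist','w16'); ribs(W); print(rel([402,305,-4]))
```

```text
bay xy -265.7 341.9 z 158.1 jaw -91.58 F [-0.3 -0.3  0.5] g 0.998 j6 2.02 t 20.45
rib 242 [508.8 423.9] [ 8.9 39.1] ang 114.0 twist -25.7 shift cm [ 10.4  -12.22]
rib 1234 [402.9 305.5] [49.7 14.6] ang 89.1 twist -0.8 shift cm [ 0.16 -0.08]
[ 0.09 -0.03 16.21]
```

{"fn": "step_arm", "kwargs": {
  "plan": "0.2 -0.05 5 -0.5 100;0.2 -0.05 10 -0.5 100;0.2 -0.05 14 -0.5 100;0.2 -0.05 16.3 -0.5 100;0.2 -0.05 16.3 -0.5 70;0.2 -0.05 16.3 -0.5 30;0.2 -0.05 16.3 -0.5 30;0.2 -0.05 16.3 -0.5 30;0.2 -0.05 16.3 -0.5 30;0.2 -0.05 16.3 -0.5 30"
}}

```text
time_s: 21.5
eef_pos: [404.4, 305.8, -2.7]
ee_rot: [-0.0, 1.0, -0.01, 0.001]
force: [1.1, -3.0, 7.9]
grip_width: 0.58
```

Run:
```python
from h import *
bay('r'); t=SEAT['r']+14*XB; print(rel([*t,75]), jaw()+96.4)
```

```text
bay xy -261.9 342.7 z -2.7 jaw -91.18 F [ 1.1 -3.   7.9] g 0.58 j6 2.01 t 21.5
[24.38 36.63 -7.73] 5.215600750148695
```

{"fn": "step_arm", "kwargs": {
  "plan": "0 0 -5 0 30;0 0 -10 0 30;0 0 -14 0 30;12 36.6 -14 5.2 30;12 36.6 -14 5.2 30;12 36.6 -14 5.2 30;12 36.6 -14 5.2 30;12 36.6 -14 5.2 30;12 36.6 -14 5.2 30;12 36.6 -14 5.2 30"
}}

```text
time_s: 22.5
eef_pos: [505.6, -31.2, 136.4]
ee_rot: [-0.0, 0.998, -0.056, 0.0]
force: [1.8, -0.2, -1.6]
grip_width: 0.578
```

{"fn": "step_arm", "kwargs": {
  "plan": "0 0 0 0 30;0 0 0 0 30;12.4 0 3 0 30;12.4 0 6 0 30;12.4 0 6 0 30;12.4 0 6 0 30;12.4 0 6 0 30"
}}

```text
time_s: 23.2
eef_pos: [628.1, -41.4, 75.2]
ee_rot: [-0.0, 0.998, -0.055, -0.001]
force: [0.5, -0.5, -2.1]
grip_width: 0.579
```

Run:
```python
from h import *
bay('r'); P,W=shot('wrist','w17'); prof(W)
```

```text
bay xy -0.8 22.7 z 75.2 jaw -96.28 F [ 0.5 -0.5 -2.1] g 0.579 j6 1.43 t 23.2
200 [[30.7, -38.9, 47.0], [31.5, -1.0, 40.7], [31.7, 31.1, 40.6]]
205 [[37.3, -29.6, -6.4], [37.7, -1.0, -9.1], [37.1, 24.1, -5.3]]
215 [[33.7, -29.0, -11.1], [33.8, -1.0, -11.7], [33.5, 23.6, -9.7]]
240 [[22.7, -29.3, -12.0], [22.5, -1.0, -11.4], [22.6, 23.7, -11.8]]
270 [[8.4, -30.1, -11.6], [8.3, -1.0, -10.8], [8.4, 24.4, -11.4]]
285 [[10.5, -26.3, -34.2], [4.1, -1.0, -18.5], [0.8, 24.8, -10.9]]
y edges [-32.6  30.6]
```

{"fn": "step_arm", "kwargs": {
  "plan": "1.48 2.37 0 0 30;1.48 2.37 0 0 30;1.48 2.37 1.5 0 30;1.48 2.37 2.5 0 30;1.48 2.37 3 0 30;1.48 2.37 3 0 30;1.48 2.37 3 0 30"
}}

```text
time_s: 23.95
eef_pos: [640.8, -67.9, 46.0]
ee_rot: [0.0, 0.998, -0.056, 0.0]
force: [0.9, -0.1, -2.4]
grip_width: 0.579
```

Run:
```python
from h import *
bay('r'); P,W=shot('wrist','w18'); prof(W)
# check wall of this bay
d=W[...,:2]-SEAT['r']; bx=d@XB; by=d@YB; z=W[...,2]
m=(z>43)&(z<49)&(bx>45)&(bx<56)&(abs(by)<60); print('far wall by',np.percentile(by[m],[1,99]).round(1),'bx',np.percentile(bx[m],[1,99]).round(1),m.sum())
```

```text
bay xy 14.7 -2.2 z 46.0 jaw -96.36 F [ 0.9 -0.1 -2.4] g 0.579 j6 1.39 t 23.95
200 [[35.5, -33.6, 16.8], [35.5, -0.8, 15.8], [35.6, 27.6, 15.9]]
205 [[37.6, -29.1, -9.2], [37.6, -0.8, -9.8], [36.9, 24.5, -5.2]]
215 [[33.9, -28.6, -12.9], [33.6, -0.8, -12.0], [33.6, 23.6, -11.6]]
240 [[22.5, -29.2, -12.7], [22.7, -0.8, -13.4], [22.6, 23.9, -12.8]]
270 [[8.2, -30.0, -12.1], [8.3, -0.8, -12.0], [8.2, 24.6, -12.0]]
285 [[10.6, -26.0, -35.7], [4.4, -0.8, -20.2], [0.4, 25.1, -11.1]]
y edges [-32.6  31. ]
far wall by [-42.2  41.5] bx [45.  49.7] 308
```

{"fn": "step_arm", "kwargs": {
  "plan": "0 -0.07 0.1 0 30;0 -0.07 0.15 0 30;0 -0.07 0.15 0 60;0 -0.07 0.15 0 75;0 -0.07 0.15 0 75;0 -0.07 0.15 0 75;0 -0.07 0.6 0 75;0 -0.07 0.6 0 75;0 -0.07 0.6 0 75"
}}

```text
time_s: 24.9
eef_pos: [640.7, -67.4, 39.6]
ee_rot: [-0.0, 0.998, -0.056, -0.0]
force: [-0.9, 0.5, -1.3]
grip_width: 0.753
```

Run:
```python
from h import *
bay('r'); P,W=shot('wrist','w19'); prof(W)
```

```text
bay xy 14.6 -1.8 z 39.6 jaw -96.39 F [-0.9  0.5 -1.3] g 0.753 j6 1.4 t 24.9
200 [[36.7, -32.4, 10.1], [36.6, -0.8, 9.9], [36.7, 26.8, 10.0]]
205 [[37.6, -29.2, -8.6], [37.6, -0.8, -9.3], [34.2, 26.9, 9.7]]
215 [[34.9, -27.8, -17.4], [34.8, -0.8, -17.4], [34.8, 22.9, -17.1]]
240 [[23.4, -28.6, -15.6], [23.5, -0.8, -15.8], [23.6, 23.4, -16.3]]
270 [[9.4, -29.3, -15.3], [9.1, -0.8, -14.2], [8.7, 24.5, -13.3]]
285 [[1.2, -30.2, -13.2], [2.5, -0.8, -15.7], [0.7, 25.1, -11.8]]
y edges [-32.7  31. ]
```

Tilted as before; regrip and slide 14.5 mm under the lip.

{"fn": "step_arm", "kwargs": {
  "plan": "0 0 0 0 30;0 0 0 0 30;0 0 0 0 30;0 0 0 0 30;-0.4 0 0 0 30;-0.8 0 0 0 30;-1.2 0 0 0 30;-1.45 0 0 0 30;-1.45 0 0 0 30;-1.45 0 0 0 30"
}}

```text
time_s: 25.95
eef_pos: [626.1, -65.9, 39.9]
ee_rot: [-0.0, 0.998, -0.056, -0.0]
force: [-0.1, 0.3, 2.1]
grip_width: 0.58
```

{"fn": "step_arm", "kwargs": {
  "plan": "0 0 0 0 70;0 0 0 0 75;0 0 0 0 75;0 0 0 0 75;0 0 0 0 75;0 0 -4 0 75;0 0 -8 0 75;0 0 -12 0 75;0 0 -12 0 75"
}}

```text
time_s: 26.85
eef_pos: [628.7, -66.4, 166.0]
ee_rot: [0.001, 0.998, -0.056, 0.005]
force: [0.1, 0.6, -1.0]
grip_width: 0.752
```

Run:
```python
from h import *
bay('r'); P,W=shot('wrist','w20'); 
for k in 'rm': seatcheck(W,k)
P,W=shot('top')
for k in 'wm': seatcheck(W,k)
```

```text
bay xy 2.5 -2.2 z 166.0 jaw -96.38 F [ 0.1  0.6 -1. ] g 0.752 j6 1.39 t 26.85
plate plane slope [-0.005  0.001] z0 46.1 n 3902
rib top 1492 [array([-1.5, -0.6]), array([49.5, 14.2]), np.float64(89.9)] 90.5
plate plane slope [-0.005  0.005] z0 46.2 n 3461
rib top 1198 [array([-0.6, -0.4]), array([50.3, 14.6]), np.float64(88.9)] 90.7
plate plane slope [0.007 0.009] z0 45.9 n 222
rib top 92 [array([0.1, 2.9]), array([15.4, 50.1]), np.float64(0.1)] 91.1
plate plane slope [-0.012  0.   ] z0 46.3 n 98
rib top 70 [array([-3.1,  4.8]), array([15.4, 38.3]), np.float64(1.4)] 90.8
```

{"fn": "step_arm", "kwargs": {
  "plan": "-11.4 35.7 0 -22.7 60;-11.4 35.7 0 -22.7 60;-11.4 35.7 0 -22.7 60;-11.4 35.7 0 -22.7 60;-11.4 35.7 0 -22.7 60;-11.4 35.7 0 -22.7 60;-11.4 35.7 0 -22.7 60;-11.4 35.7 0 -22.7 60;-11.4 35.7 0 -22.7 60;-11.4 35.7 0 -22.7 60"
}}

```text
time_s: 27.95
eef_pos: [472.9, -407.6, 158.3]
ee_rot: [-0.001, 0.99, 0.141, -0.001]
force: [-0.2, 1.5, 0.1]
grip_width: 0.601
```

```bash
cat >> h.py <<'E'
AX=np.array([528.5,-392.5])
def damp(W):
    d=W[...,:2]-AX; r=np.hypot(d[...,0],d[...,1]); z=W[...,2]
    for n,m in dict(lever=(r>25)&(r<84)&(z>61)&(z<71),tab=(r>87)&(r<102)&(z>55)&(z<70)).items():
        v=d[m]; print(n,len(v),'ang',np.degrees(np.arctan2(np.median(v[:,1]),np.median(v[:,0]))).round(1),'r',np.median(r[m]).round(1))
E
python3 - <<'E'
from h import *
p,M,s=tool(); print(p,jaw()); P,W=shot('wrist','w21'); damp(W); a=np.radians(-163.7); print(rel([*(AX+55*np.array([np.cos(a),np.sin(a)])),17]))
E
```

```text
[ 472.87900605 -407.62460654  158.27456464] -73.74609603076196
lever 1252 ang -163.7 r 52.0
tab 190 ang -113.2 r 93.1
[ 0.2   0.19 14.17]
```

View pics/w21.png

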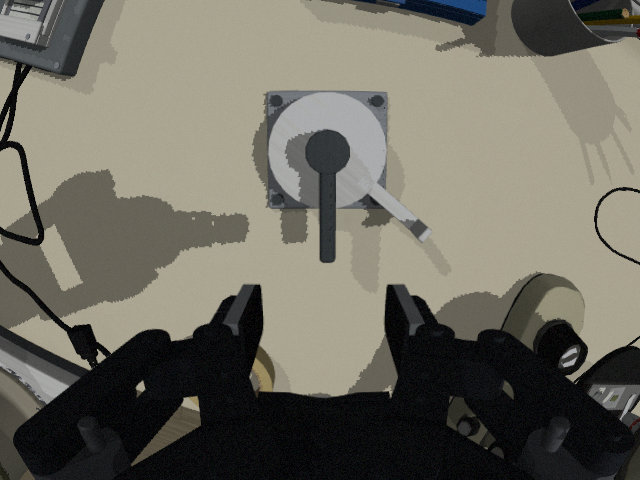

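{"fn": "step_arm", "kwargs": {
  "plan": "0.2 0.15 5 0 60;0.2 0.15 10 0 60;0.2 0.15 13 0 60;0.2 0.15 14.1 0 60;0.2 0.15 14.1 0 0;0.2 0.15 14.1 0 0;0.2 0.15 14.1 0 0;0.2 0.15 14.1 0 0;0.2 0.15 14.1 0 0",
  "grip_force": 25
}}

```text
time_s: 28.9
eef_pos: [476.7, -409.4, 21.0]
ee_rot: [0.001, 0.99, 0.142, 0.001]
force: [0.2, 2.1, 7.2]
grip_width: 0.132
```

Run:
```python
from h import *
p,M,s=tool(); print(p,jaw(),s['grip_width'],s['force'])
a0=np.radians(jaw()-90)
for d in (8,16,24,32,40,48,50.5):
    a=a0+np.radians(d); w=55*np.array([np.cos(a)-np.cos(a0),np.sin(a)-np.sin(a0),0]); print(d,(M.T@w/10).round(2))
```

```text
[ 476.67397149 -409.44106296   21.02290437] -73.66840615668484 0.13245235255800702 [0.15449966 2.07543894 7.23540613]
8 [0.05 0.77 0.  ]
16 [0.21 1.52 0.  ]
24 [0.48 2.24 0.01]
32 [0.84 2.91 0.01]
40 [1.29 3.54 0.01]
48 [1.82 4.09 0.02]
50.5 [2.   4.24 0.02]
```

{"fn": "step_arm", "kwargs": {
  "plan": "0.05 0.77 0 -8 0;0.21 1.52 0 -16 0;0.48 2.24 0 -24 0;0.84 2.91 0 -32 0;1.29 3.54 0 -40 0;1.82 4.09 0 -48 0;2.0 4.24 0 -50.5 0;2.0 4.24 0 -50.5 0;2.0 4.24 0 -50.5 0"
}}

```text
time_s: 29.8
eef_pos: [507.8, -444.2, 21.1]
ee_rot: [0.001, 0.835, 0.551, 0.0]
force: [-0.3, 2.8, 6.6]
grip_width: 0.134
```

{"fn": "step_arm", "kwargs": {
  "plan": "0 0 0 0 40;0 0 0 0 40;0 0 0 0 40;0 0 -4 0 40;0 0 -8 0 40;0 0 -13 0 40;0 0 -15 0 40;0 0 -15 0 40"
}}

```text
time_s: 30.6
eef_pos: [507.7, -445.0, 172.8]
ee_rot: [0.003, 0.835, 0.551, 0.0]
force: [-0.2, -0.2, -0.6]
grip_width: 0.402
```

Run:
```python
from h import *
p,M,s=tool(); print(p,jaw(),s['force']); P,W=shot('wrist','w22'); damp(W)
P,W=shot('top','t3')
for k in 'wmr': seatcheck(W,k)
cv2.imwrite('pics/t3c.png',cv2.resize(P[140:350,140:500,::-1],None,fx=2.2,fy=2.2,interpolation=cv2.INTER_CUBIC))
a=cv2.imread('pics/w22.png');
```

```text
[ 507.68151939 -444.99961552  172.8241384 ] -23.19096270794491 [-0.18127814 -0.22610957 -0.58085754]
lever 1138 ang -112.3 r 52.2
tab 157 ang -113.2 r 93.3
plate plane slope [-0.007  0.007] z0 46.1 n 227
rib top 96 [array([0.3, 2.2]), array([15.3, 50.7]), np.float64(0.4)] 90.2
plate plane slope [0.   0.02] z0 45.7 n 125
rib top 87 [array([-3.1,  0.5]), array([47.8, 15.1]), np.float64(88.7)] 90.8
plate plane slope [-0.015  0.011] z0 45.9 n 155
rib top 86 [array([-3.7,  0.5]), array([47.5, 15.2]), np.float64(88.8)] 89.5
```

View pics/w22.png

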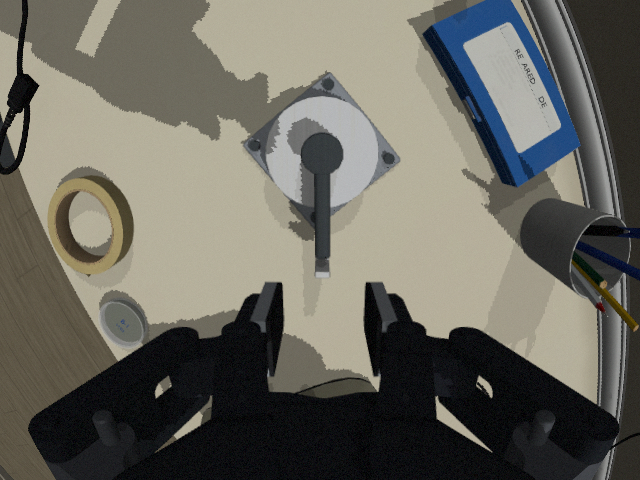

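View pics/t3c.png

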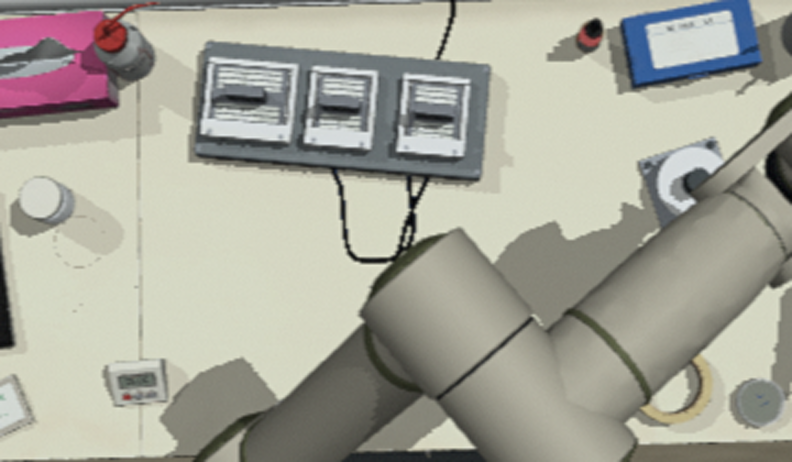

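The lever (hub at 322,152, tip at 322,258) lines up with the tab (322,270). All three cassettes are in their bays, and the bystanders are where they started. I'm handing in.

```bash
python3 -c "
from h import *
print(workorder.finish_job())"
```

```text
the job is handed in; nothing more can be done
None
```

I shut the damper to its stop, fitted all three cassettes into bays of their own width, and opened the damper to the setting tab. I handed the job in at about 31 s of robot time; no verdict is reported.

**Cassettes:** I rested each one on the bay's far wall and let its near edge drop to a tilt of about 8°, less than the 15 to 20° suggested. I then slid it under the lip and released it so it levelled.
- Close wrist-camera checks put every plate flat, with slope at most 0.006 rad and its top 10 mm above the pocket floor.
- Centres were about (1.7, 1.4) mm off in the wide bay, (-1.1, 0.4) mm in the middle bay and (-1.5, -0.6) mm in the right bay.
- The coarser top camera disagreed by up to 4.4 mm before the damper was opened, in a view the arm may have partly blocked. It disagreed by up to 2.2 mm in the last check. All readings stayed inside 7 mm.

**Damper:** It read -163.7° when shut. At the end the handle was at -112.3° and the tab at -113.2°, a difference of about 0.016 rad.

**Bystanders:** In the last pictures the jar, timer and tape roll stand where they did at the start, judged by eye. The robot was clear of everything.

**What went wrong:**
- **Fingertips short of the TCP:** They ended about 29 mm short of the reported TCP, so my first attempt at the damper closed above the lever without touching it. I allowed for this from then on.
- **First tilt method:** Pressing the wide cassette down while gripping it reached about 30 N upward wrist force and barely tilted it, so I switched to the release method above.

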